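# Refit the long cover on the desk cable box

## Robot

A 6-joint arm with a two-finger parallel gripper is mounted at the origin on the work surface. World frame = base frame: x ahead of the robot, y to its left, z up, the work surface at z = 0. Lengths are in m, angles in rad, forces in N, time in s.
With the tool pointing down it reaches from about 0.275 to 0.975 m from the base axis. Payload 8.4 kg.
Tool frame: the origin (TCP) lies on the mounting face of the last link; the fingertips stand 190 mm ahead of it and the grasp point (between the pads) lies 171 mm ahead of it; z points along the fingers, y is the line along which they close (so a half turn about z gives the same grasp; the last joint's range is limited). The gripper opens to 92 mm and grips with 3 to 60 N. Pads are 20 mm wide; open, the fingers measure 128 mm over their backs; the gripper's body (75 mm by 189 mm) begins 69 mm behind the grasp point.
Start: joints at [1.278, 0.353, 1.633, -0, 1.155, -0.002], TCP at [0.179, 0.599, 0.405] pointing down, gripper open.
Joint ranges: [-2.63, 2.63], [-0.92, 2.1], [0.06, 2.66], [-1.3, 4.44], [0, 2.69], [-3.02, 3.02]. Speed limits (rad/s): [2.22, 2.22, 2.79, 3.14, 3.14, 3.14].

## Interface

Orientations are given as a unit quaternion [x, y, z, w].
In Python, from cell import arm, snapshot, nets gives the robot as it stands. The module is installed in compiled form; this text tells all that it offers.
- The arm moves only by the shell command python3 -m crank 'ROWS' [FORCE]. ROWS is JSON, a list of rows, each a list of 3 entries, a list of its own where there are three numbers: the opening, from 0 (shut) to 1 (fully open), then the shift along the tool's x, y, z in m, then the turn, a rotation vector about the tool's x, y, z in rad. In form: [[fingers, [tx, ty, tz], [wx, wy, wz]], ...]. A call has 1 to 10 rows; each row is the pose to reach, as a shift and turn from the pose commanded when the call began, along the tool's axes at that moment; what a row does not reach only later rows make up. A row lasts 1/8 s, in which the tool goes at most 62.5 mm and 10.7 degrees, less where a joint would pass 70% of its speed; a pose out of reach is approached as far as the arm can. A call with a gripper value outside its range is refused whole. The fingers move at their own pace and stop on an object; FORCE is the grip in N (left out, the last holds). Time passes only in rows, so rows that repeat a pose let the fingers close. It gives the time, the measured TCP pose, the force, the opening and the grip force at its end, in the units of the state.
- arm.get_obs(): the state, without advancing time (a new reading comes with each control period).
- snapshot(name): name is "scene" or "top"; returns a dict with "img" (480x640x3 uint8, red, green, blue), "fov_y" (degrees; the focal length in pixels is half the picture's height over the tangent of half this angle, whatever the lens; pixels are square), "cx", "cy" (the principal point, pixels), "R" (3x3) and "t" (3): a world point X has camera coordinates R X + t. Camera axes: x right, y down, z forward; pixel columns grow to the right and rows downward; lengths in m; the calibration is good to about 2 mm. A picture is of the moment at which its call begins. There is no depth.
- arm.finish_job(): hands the job in; it is judged then, once.
Trained networks look in the newest picture that a camera, given by its name, has taken for a name from the list of things; names that differ only in an ending like _2 or _b are one class to them, and where a whole thing is asked for, a point or a joint stands for the part that bears it (a point fixed in the world has none). Each returns a list of dicts, best first, with "conf" (0 to 1); they miss things now and then, are a little off and sometimes report something else, mostly with a low value. They report only what shows in the picture. A call takes as long as a camera call. They do not tell look-alikes from the thing itself.
- nets.search_frame(camera, name): "rect" ([left, top, right, bottom] in pixels, round what is visible of it).
- nets.silhouettes(camera, name): "region" (480x640 bool, what is visible of it) and "rect" ([left, top, right, bottom] in pixels, round what is visible of it).
The state is a dict: "time": time; "qpos": joint angles; "dq": joint speeds; "joint_torque": joint torques, N m; "position": TCP position; "orientation": TCP orientation; "wrist_force": force on the tool from outside, world axes, zero at the start; "ft_torque": the same for the moment, N m; "opening": finger opening in m; "gripper_force": force on a finger pad.
Only numpy, scipy, OpenCV 4.12 (cv2) and the standard library are available. Lean on these libraries where they do the work, as an engineer would, in place of code of your own. Each camera call takes 0.05 s, during which the arm holds its last target. There are 200 camera calls.

## Task

Put the long wooden cover back on the cable box: take it by its handle, hook one end under the box's lip, then swing the other end down so that the cover lies flat between the two end walls, centred on the box and in line with it. Keep hold of it until it is down, do not let it drop, then let go. Leave the short cover and the pen pot where they are.

Things in the scene. Friction and masses are not known exactly. Their poses are not given: they have to be found in the camera images.
- long_cover: Loose board of dark wood, 200 mm long (own x), 104 wide (y), 8 thick, 0.16 kg, lying flat on the desk left or right of the box. An upright wooden handle bar, a little lighter, crosses its middle: 16 mm in x, 70 in y, rising 30 mm above the board (top 38 mm above the underside). Its two ends are alike; either may be hooked. Origin: centre of the underside, z up.
- cable_box: Fixed dark wood box on the desk, open on top, white power strip inside; 240 mm long (own x), 104 wide (y). Origin: centre of its underside. Side walls and a ledge inside each end are 50 mm high: the cover lies on them. End walls rise to 78 mm, 220 mm clear between them (x -110 to 110). The lip is on the -x end, roughly the end away from the robot; the +x end has none.
- lip_edge (a point): Middle of the lip's inner lower edge, at x = -80, z = 78 mm in the box's frame; axes as the box's. The lip is a slightly lighter wooden strip 8 mm thick over the full width on top of the -x end wall, overhanging 30 mm inward, its underside 28 mm above the ledge. A cover laid flat from above lands on the lip.
- short_cover: A loose cover like the long one but only 140 mm long (too short for this box); the same width, thickness and handle. Origin: centre of the underside. To be left alone.
- pen_pot: A round dark metal pen pot, 76 mm across and 95 mm high with pens standing up to about 170 mm; on the desk beyond the covers. Origin: centre of its underside. To be left alone.
Not all that is in view belongs to the job. What is shaped like the long_cover but green is not meant.

How it is judged:
By the outcome, as a careful person would: the job done as asked, in the order asked, and still so for the second after the job is handed in, with the robot touching nothing.
It also fails if it takes over 43 s, if anything falls off the work surface, if the arm or the gripper's body presses on something with over 40 N, if the wrist force passes 120 N, or if a joint passes its speed limit or range.

## Working session

There is one attempt and no reset: what is moved stays moved. The work goes in short steps, Python scripts to look and compute and a shell command to move; the robot and the scene stay as the last step left them, time stands still between calls to the robot, and variables do not carry over. Pictures are saved under pics/ and viewed, at most 10 in all, crops included, and the job is handed in when it is done.

```bash
mkdir -p pics; cat > h.py <<'E'
import numpy as np, cv2
from cell import arm, snapshot, nets
E
python3 - <<'E'
from h import *
import pickle
D={}
for c in ["scene","top"]:
    s=snapshot(c); D[c]=s
    cv2.imwrite(f"pics/{c}0.png",s["img"][:,:,::-1])
    print(c,s["fov_y"],s["cx"],s["cy"],np.round(s["R"],3).tolist(),np.round(s["t"],3))
    for n in ["long_cover","cable_box","short_cover","pen_pot"]:
        for r in nets.search_frame(c,n)[:4]: print(n,round(r["conf"],2),np.round(r["rect"]))
pickle.dump(D,open("d0.pkl","wb"))
o=arm.get_obs(); print(o)
E
```

```text
scene 56.12049915412793 319.40866854938247 238.96518485788445 [[0.575, 0.818, 0.009], [0.576, -0.397, -0.715], [-0.582, 0.416, -0.699]] [-0.212 -0.258  1.546]
long_cover 0.91 [133. 297. 199. 377.]
long_cover 0.73 [194. 217. 270. 246.]
long_cover 0.7 [220. 268. 284. 343.]
cable_box 0.76 [341. 217. 432. 316.]
short_cover 0.69 [403. 187. 451. 220.]
pen_pot 0.77 [451. 214. 489. 268.]
top 44.74740771748957 316.0485244101211 234.10550513943866 [[-0.022, -1.0, 0.001], [-0.997, 0.022, -0.079], [0.079, -0.003, -0.997]] [-0.081  0.486  1.241]
long_cover 0.83 [390. 179. 444. 271.]
long_cover 0.78 [337. 291. 435. 388.]
cable_box 0.63 [235. 110. 295. 232.]
cable_box 0.44 [ 90. 208. 165. 282.]
short_cover 0.95 [ 92. 207. 164. 282.]
pen_pot 0.57 [134. 106. 180. 151.]
{'time': 0.5, 'qpos': array([ 1.27761757e+00,  3.53031605e-01,  1.63350327e+00,  4.68338461e-05,
        1.15518733e+00, -2.35952841e-03]), 'dq': array([-0.00312931, -0.00059252, -0.00149771, -0.00095375, -0.0003987 ,
        0.00071081]), 'joint_torque': array([-6.33101790e-04, -5.93310285e+01, -3.34318721e+01,  6.96703093e-02,
        1.67947076e-02, -9.29621820e-06]), 'position': array([0.1791696 , 0.59873222, 0.40461895]), 'orientation': array([ 1.44907091e-01,  9.89445264e-01, -6.09198518e-05, -3.07270549e-05]), 'wrist_force': array([-0.49649176, -0.34701413,  0.29833441]), 'ft_torque': array([ 0.0112764 , -0.00361268, -0.01396317]), 'gripper_force': 0.0, 'opening': 0.09214206412976628}
```

View pics/scene0.png

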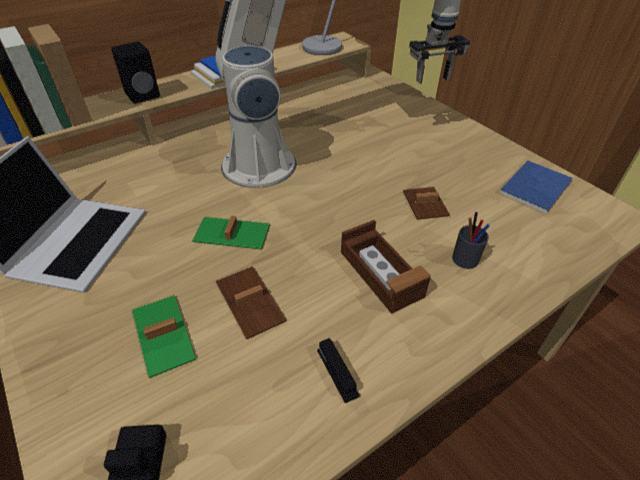

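View pics/top0.png

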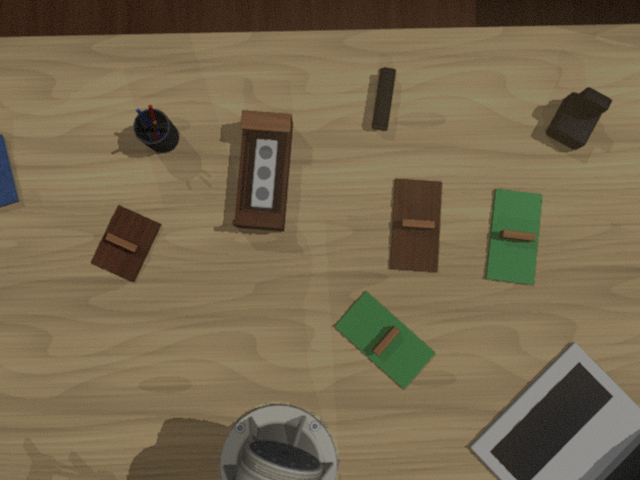

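The long cover is the dark board at about (416,225) in the top view. The box is at (265,170), with its lip at the far end (row ~121). Green boards and the small board at (126,243) are to be left. Next I fit poses by silhouette in both views.

```bash
cat >> h.py <<'E'
from scipy.optimize import minimize
def proj(s,P):
    C=P@np.array(s["R"]).T+np.array(s["t"]); f=240/np.tan(np.radians(s["fov_y"]/2))
    return np.c_[s["cx"]+f*C[:,0]/C[:,2], s["cy"]+f*C[:,1]/C[:,2]]
def bx(x0,x1,y0,y1,z0,z1): return np.array([[x,y,z] for x in(x0,x1) for y in(y0,y1) for z in(z0,z1)])/1000.
COVER=[bx(-100,100,-52,52,0,8),bx(-8,8,-35,35,8,38)]
BOX=[bx(-120,120,-52,52,0,50),bx(-120,-80,-52,52,78,86),bx(-120,-110,-52,52,0,86),bx(110,120,-52,52,0,78)]
def render(s,parts,p):
    # p: x,y,yaw,(z,pitch)
    m=np.zeros((480*4,640*4),np.uint8); c,n=np.cos(p[2]),np.sin(p[2])
    for q in parts:
        W=q@np.array([[c,-n,0],[n,c,0],[0,0,1]]).T+[p[0],p[1],0]
        h=cv2.convexHull(((proj(s,W)+.5)*4*16).astype(np.int32)); cv2.fillConvexPoly(m,h,255,shift=4)
    return cv2.resize(m,(640,480),interpolation=cv2.INTER_AREA)/255.
def fit(views,parts,p0):
    f=lambda p:sum(np.abs(render(s,parts,p)-m).sum()/m.sum() for s,m in views)
    r=minimize(f,p0,method="Nelder-Mead",options=dict(initial_simplex=np.array(p0)+np.array([[0,0,0],[.02,0,0],[0,.02,0],[0,0,.1]]),xatol=1e-4,fatol=1e-4))
    return r.x,r.fun
def mask(c,n,uv):
    for r in nets.silhouettes(c,n):
        l,t,R,b=r["rect"]
        if l<uv[0]<R and t<uv[1]<b: return r["region"].astype(float)
E
python3 - <<'E'
from h import *
import pickle
D={c:snapshot(c) for c in("scene","top")}
for n,parts,uv,p0 in [("long_cover",COVER,dict(scene=(252,305),top=(416,225)),(.49,-.18,0)),("cable_box",BOX,dict(scene=(385,265),top=(265,170)),(.55,.1,np.pi))]:
    V=[]
    for c in D:
        m=mask(c,n,uv[c])
        if m is None: print("none",c,n); continue
        V.append((D[c],m))
    print(n,fit(V,parts,p0),*[fit([v],parts,p0) for v in V])
E
```

```text
long_cover (array([-2.13666667,  1.32666667,  4.06666667]), np.float64(2.0)) (array([-2.13666667,  1.32666667,  4.06666667]), np.float64(1.0)) (array([ 1.18777778, -0.14888889, -1.83333333]), np.float64(1.0))
cable_box (array([0.61836323, 0.01868551, 3.03460609]), np.float64(0.075706679552387)) (array([0.61984354, 0.02122668, 3.03738814]), np.float64(0.025940574785871025)) (array([0.61731265, 0.01800682, 3.04151676]), np.float64(0.01699675340694909))
```

```bash
python3 - <<'E'
from h import *
D={c:snapshot(c) for c in("scene","top")}
n,parts,uv,p0="long_cover",COVER,dict(scene=(252,305),top=(416,225)),(.51,-.29,0)
V=[(D[c],mask(c,n,uv[c])) for c in D]
print(fit(V,parts,p0),*[fit([v],parts,p0) for v in V])
from scipy.spatial.transform import Rotation as R
print(R.from_quat(arm.get_obs()["orientation"]).as_matrix().round(3))
E
```

```text
(array([ 0.50122872, -0.30961765, -0.09010344]), np.float64(0.08495608884692793)) (array([ 0.50318297, -0.30800833, -0.10035506]), np.float64(0.03272280671863242)) (array([ 0.50052886, -0.31098678, -0.09086675]), np.float64(0.018737182946573123))
[[-0.958  0.287  0.   ]
 [ 0.287  0.958 -0.   ]
 [-0.    -0.    -1.   ]]
```

```bash
cat >> h.py <<'E'
from scipy.spatial.transform import Rotation as R
def tool(yaw,pitch):
    "tool y along board x (yaw, +x end raised by pitch), z into the board"
    return R.from_euler("z",yaw)*R.from_euler("y",-pitch)*R.from_matrix(np.array([[0,1,0],[1,0,0],[0,0,-1]]).T)
def grasp_pose(x,y,z,yaw,pitch,h=.030):
    "underside-centre position of the board -> TCP"
    T=tool(yaw,pitch); return np.array([x,y,z])-T.apply([0,0,h+.171]),T
def delta(p,T,o=None):
    o=o or arm.get_obs(); A=R.from_quat(o["orientation"])
    print("shift",A.inv().apply(p-o["position"]).round(4),"turn",(A.inv()*T).as_rotvec().round(4))
E
python3 - <<'E'
from h import *
p,T=grasp_pose(.502,-.3095,.08,-.093,0); print(p,T.as_matrix().round(2)); delta(p,T)
E
```

```text
[ 0.502  -0.3095  0.281 ] [[ 0.09  1.    0.  ]
 [ 1.   -0.09  0.  ]
 [ 0.    0.   -1.  ]]
shift [-0.5697 -0.7776  0.1237] turn [-0.     0.     1.373]
```

```bash
python3 -m crank '[[0.9,[-0.35,-0.475,0],[0,0,0.82]],[0.9,[-0.35,-0.475,0],[0,0,0.82]],[0.9,[-0.35,-0.475,0],[0,0,0.82]],[0.9,[-0.35,-0.475,0],[0,0,0.82]],[0.9,[-0.35,-0.475,0],[0,0,0.82]],[0.9,[-0.35,-0.475,0],[0,0,0.82]],[0.9,[-0.35,-0.475,0],[0,0,0.82]],[0.9,[-0.35,-0.475,0],[0,0,0.82]],[0.9,[-0.35,-0.475,0],[0,0,0.82]],[0.9,[-0.35,-0.475,0],[0,0,0.82]]]' 30
python3 - <<'E'
from h import *
p,T=grasp_pose(.502,-.3095,.08,-.093,0); delta(p,T)
E
```

```text
time: 2.25
position: [0.3788, 0.0408, 0.405]
orientation: [0.528, 0.849, 0.0, 0.001]
wrist_force: [0.9, 0.3, 0.6]
opening: 0.0828
gripper_force: 0.0
shift [-0.3686 -0.0442  0.1243] turn [1.100e-03 5.000e-04 5.502e-01]
```

```bash
python3 -m crank '[[0.7,[-0.3686,-0.0442,0.124],[0,0,0.55]],[0.7,[-0.3686,-0.0442,0.124],[0,0,0.55]],[0.7,[-0.3686,-0.0442,0.124],[0,0,0.55]],[0.7,[-0.3686,-0.0442,0.124],[0,0,0.55]],[0.7,[-0.3686,-0.0442,0.124],[0,0,0.55]],[0.7,[-0.3686,-0.0442,0.124],[0,0,0.55]],[0.7,[-0.3686,-0.0442,0.124],[0,0,0.55]],[0.7,[-0.3686,-0.0442,0.124],[0,0,0.55]],[0.7,[-0.3686,-0.0442,0.124],[0,0,0.55]],[0.7,[-0.3686,-0.0442,0.124],[0,0,0.55]]]'
python3 - <<'E'
from h import *
p,T=grasp_pose(.502,-.3095,.001,-.093,0); delta(p,T)
s=snapshot("top"); cv2.imwrite("pics/t1.png",cv2.resize(s["img"][130:330,320:520,::-1],None,fx=3,fy=3))
E
```

```text
time: 3.5
position: [0.5023, -0.3052, 0.2815]
orientation: [0.738, 0.675, 0.0, 0.0]
wrist_force: [-0.8, -0.3, -0.6]
opening: 0.0642
gripper_force: 0.0
shift [-0.0043  0.0001  0.0795] turn [0.0006 0.0001 0.0042]
```

View pics/t1.png

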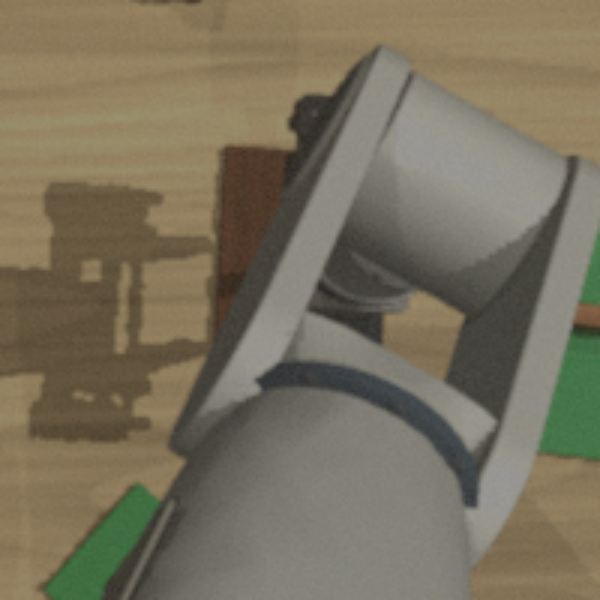

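The arm hides the handle, with the long cover's left edge still visible at crop (225,150–330). The 64 mm opening leaves wide margin, so I go down and grip.

```bash
python3 -m crank '[[0.7,[0,0,0.04],[0,0,0]],[0.7,[0,0,0.06],[0,0,0]],[0.7,[0,0,0.079],[0,0,0]],[0.7,[0,0,0.079],[0,0,0]],[0.0,[0,0,0.079],[0,0,0]],[0.0,[0,0,0.079],[0,0,0]],[0.0,[0,0,0.079],[0,0,0]],[0.0,[0,0,0.079],[0,0,0]],[0.0,[0,0,0.079],[0,0,0]],[0.0,[0,0,0.079],[0,0,0]]]' 30
```

```text
time: 4.8
position: [0.5024, -0.3066, 0.2018]
orientation: [0.738, 0.675, -0.0, 0.0]
wrist_force: [-0.7, -0.1, 1.3]
opening: 0.016
gripper_force: 30.0
```

```bash
python3 -m crank '[[0,[0,0,-0.01],[0,0,0]],[0,[0,0,-0.04],[0,0,0]],[0,[0,0,-0.09],[0,0,0]],[0,[0,0,-0.14],[0,0,0]],[0,[0.06,0,-0.16],[0,0,0]],[0,[0.12,0,-0.16],[0,0,0]],[0,[0.15,0,-0.16],[0,0,0]],[0,[0.15,0,-0.16],[0,0,0]],[0,[0.15,0,-0.16],[0,0,0]]]' 45
python3 - <<'E'
from h import *
o=arm.get_obs(); print(o["position"],o["opening"],o["dq"].round(3))
for c in("scene","top"):
    s=snapshot(c); rs=nets.silhouettes(c,"long_cover")
    print(c,[(round(r["conf"],2),np.round(r["rect"])) for r in rs])
    if c=="scene":cv2.imwrite("pics/s2.png",s["img"][:,:,::-1])
E
```

```text
time: 5.92
position: [0.5158, -0.1575, 0.362]
orientation: [0.738, 0.675, -0.0, 0.0]
wrist_force: [-0.8, 0.2, -1.1]
opening: 0.016
gripper_force: 45.0
[ 0.51583977 -0.15753581  0.36201666] 0.016013401076572065 [-0.016  0.008 -0.002  0.    -0.004  0.004]
scene [(0.95, array([266., 205., 342., 273.])), (0.88, array([134., 296., 197., 378.])), (0.86, array([193., 217., 270., 249.]))]
top [(0.91, array([320., 194., 380., 263.])), (0.82, array([488., 190., 542., 287.])), (0.68, array([383., 316., 436., 389.]))]
```

View pics/s2.png

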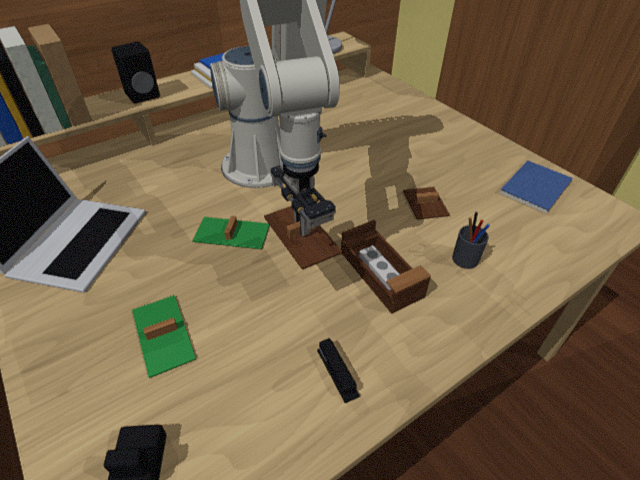

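```bash
cat >> h.py <<'E'
def held(s,m,z,p0,ex,pitch=0):
    Q=COVER[0]
    w=np.ones((480,640)); cv2.fillPoly(w,[np.array(ex,np.int32)],0)
    up=lambda p:[(R.from_euler("z",p[2])*R.from_euler("y",-pitch)).apply(Q)+[p[0],p[1],z]]
    f=lambda p:(w*np.abs(render(s,up(p),(0,0,0))-m)).sum()/m.sum()
    r=minimize(f,p0,method="Nelder-Mead",options=dict(initial_simplex=np.array(p0)+np.array([[0,0,0],[.01,0,0],[0,.01,0],[0,0,.05]]),xatol=1e-4,fatol=1e-4))
    return r.x.round(4),r.fun
E
python3 - <<'E'
from h import *
s=snapshot("scene"); m=mask("scene","long_cover",(280,235))
ex=[(272,165),(300,165),(342,208),(342,225),(325,240),(300,242),(284,232),(284,210)]
print(held(s,m,.161,(.516,-.16,-.093),ex))
s=snapshot("top"); m=mask("top","long_cover",(340,225)); print(m.sum(), np.round(cv2.minAreaRect(np.argwhere(m>0)[:,::-1].astype(np.float32))[0],1))
cv2.imwrite("pics/t3.png",cv2.resize(s["img"][130:330,240:440,::-1],None,fx=3,fy=3))
E
```

```text
(array([ 0.5158, -0.1579, -0.1064]), np.float64(0.04022408963585434))
1240.0 [351.3 233.2]
```

View pics/t3.png

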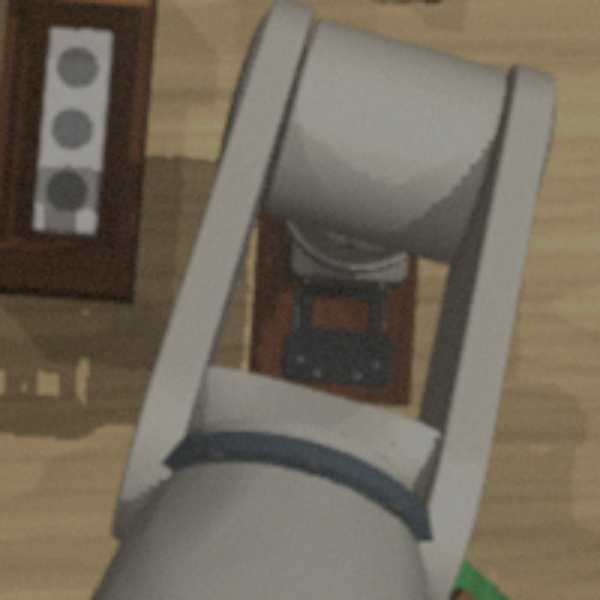

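Top view: the board is held level and near-parallel to the box, left/right edges at crop x≈250/410. Now I work out the hooking waypoints.

```bash
cat >> h.py <<'E'
def wp(e,z,deg,B=(.6198,.0216),yaw=-.102):
    a=np.radians(deg); u=np.array([np.cos(yaw),np.sin(yaw)])
    c=np.array(B)+u*(e-.1*np.cos(a))
    p,T=grasp_pose(c[0],c[1],z+.1*np.sin(a),yaw,-a,.0308); print(e,z,deg,p.round(4),end=" "); delta(p,T)
E
python3 - <<'E'
from h import *
wp(.068,.12,16); wp(.068,.056,16)
E
```

```text
0.068 0.12 16 [0.6472 0.0188 0.3415] shift [0.1876 0.1149 0.02  ] turn [0.279  0.0016 0.0112]
0.068 0.056 16 [0.6472 0.0188 0.2775] shift [0.1876 0.1149 0.084 ] turn [0.279  0.0016 0.0112]
```

```bash
python3 -m crank '[[0,[0.05,0.03,0],[0.07,0,0]],[0,[0.1,0.06,0],[0.14,0,0]],[0,[0.15,0.09,0.01],[0.21,0,0.01]],[0,[0.18,0.11,0.02],[0.27,0.0016,0.0112]],[0,[0.1876,0.1149,0.02],[0.279,0.0016,0.0112]],[0,[0.1876,0.1149,0.02],[0.279,0.0016,0.0112]],[0,[0.1876,0.1149,0.02],[0.279,0.0016,0.0112]],[0,[0.1876,0.1149,0.02],[0.279,0.0016,0.0112]]]'
python3 - <<'E'
from h import *
wp(.068,.12,16)
s=snapshot("scene"); cv2.imwrite("pics/s4.png",cv2.resize(s["img"][140:340,260:500,::-1],None,fx=3,fy=3))
s=snapshot("top"); cv2.imwrite("pics/t4.png",cv2.resize(s["img"][80:280,180:380,::-1],None,fx=3,fy=3))
E
```

```text
time: 7.32
position: [0.6466, 0.0183, 0.3424]
orientation: [0.735, 0.664, -0.093, -0.103]
wrist_force: [0.5, 0.3, -1.3]
opening: 0.0161
gripper_force: 45.0
0.068 0.12 16 [0.6472 0.0188 0.3415] shift [0.0006 0.0007 0.0006] turn [ 0.0012 -0.0001 -0.0004]
```

View pics/s4.png

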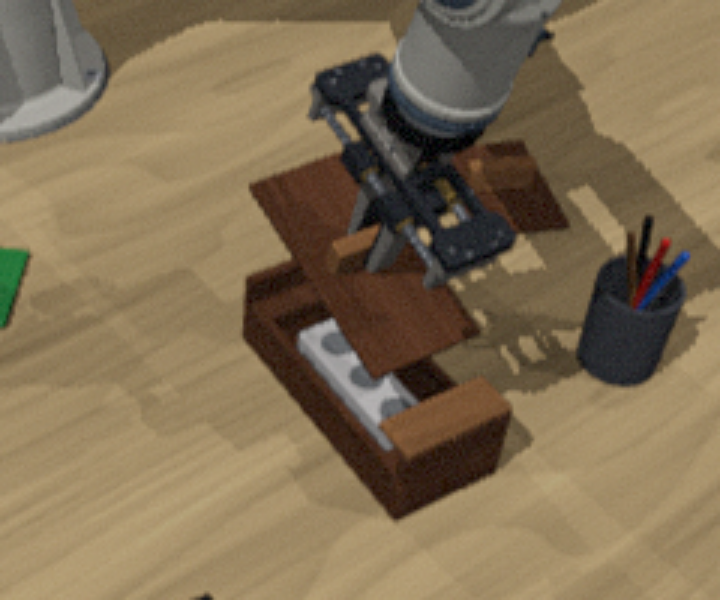

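The board is over the box with its far end tilted down (crop ~(430,350)), and the lip is at (450,420). One more lateral check by fit before lowering.

```bash
python3 - <<'E'
from h import *
s=snapshot("scene"); m=mask("scene","long_cover",(380,235))
ex=np.array([(340,60),(420,0),(560,0),(720,140),(580,240),(520,260),(440,300),(360,280),(330,180),(290,100)])/3+[260,140]
a=np.radians(16); B=np.array((.6198,.0216)); u=np.array([np.cos(.102),-np.sin(.102)]); c=B+u*(.068-.1*np.cos(a))
print("expected",c, .12+.1*np.sin(a), "got",held(s,m,.12+.1*np.sin(a)+.0005,(c[0],c[1],-.1),ex,-a))
E
```

```text
expected [0.59182002 0.0244639 ] 0.1475637355816999 got (array([ 0.5913,  0.0239, -0.1026]), np.float64(0.019927553350657535))
```

View pics/t4.png

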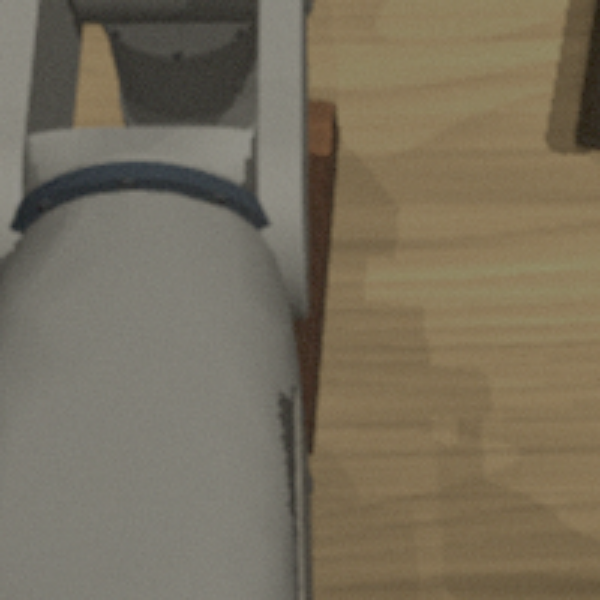

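The top view is mostly hidden by the arm (lip's right end at crop (322,130)). The scene fit agrees with the expected pose to under 1 mm, so I go on.

```bash
python3 - <<'E'
from h import *
B=(.6198,.0216);yaw=-.102
def ps(e,z,deg):
    a=np.radians(deg); u=np.array([np.cos(yaw),np.sin(yaw)]); c=np.array(B)+u*(e-.1*np.cos(a))
    return grasp_pose(c[0],c[1],z+.1*np.sin(a),yaw,-a,.0308)
def seq(a,bs):
    p,T=ps(*a); o=dict(position=p,orientation=T.as_quat())
    for b in bs: print(a,b,end=" "); delta(*ps(*b),o)
A=(.068,.12,16)
seq(A,[(.068,.09,16),(.068,.056,16),(.08,.056,16),(.102,.056,16),(.102,.053,16)])
seq((.102,.053,16),[(.101,.053,d) for d in (13,10,7,4,2)]+[(.1,.051,0),(.1,.050,0),(.1,.049,0)])
E
```

```text
(0.068, 0.12, 16) (0.068, 0.09, 16) shift [0.     0.0083 0.0288] turn [0. 0. 0.]
(0.068, 0.12, 16) (0.068, 0.056, 16) shift [0.     0.0176 0.0615] turn [0. 0. 0.]
(0.068, 0.12, 16) (0.08, 0.056, 16) shift [-0.      0.0292  0.0582] turn [0. 0. 0.]
(0.068, 0.12, 16) (0.102, 0.056, 16) shift [0.     0.0503 0.0521] turn [0. 0. 0.]
(0.068, 0.12, 16) (0.102, 0.053, 16) shift [0.     0.0512 0.055 ] turn [0. 0. 0.]
(0.102, 0.053, 16) (0.101, 0.053, 13) shift [-0.     -0.0114  0.0058] turn [-0.0524  0.     -0.    ]
(0.102, 0.053, 16) (0.101, 0.053, 10) shift [ 0.     -0.0215  0.0118] turn [-0.1047  0.      0.    ]
(0.102, 0.053, 16) (0.101, 0.053, 7) shift [-0.     -0.0313  0.0184] turn [-0.1571  0.      0.    ]
(0.102, 0.053, 16) (0.101, 0.053, 4) shift [-0.     -0.0407  0.0255] turn [-0.2094  0.      0.    ]
(0.102, 0.053, 16) (0.101, 0.053, 2) shift [-0.     -0.0468  0.0305] turn [-0.2443  0.      0.    ]
(0.102, 0.053, 16) (0.1, 0.051, 0) shift [-0.     -0.0531  0.0379] turn [-0.2793  0.      0.    ]
(0.102, 0.053, 16) (0.1, 0.05, 0) shift [-0.     -0.0528  0.0388] turn [-0.2793  0.      0.    ]
(0.102, 0.053, 16) (0.1, 0.049, 0) shift [-0.     -0.0526  0.0398] turn [-0.2793  0.      0.    ]
```

```bash
python3 -m crank '[[0,[0,0.0083,0.0288],[0,0,0]],[0,[0,0.013,0.045],[0,0,0]],[0,[0,0.0176,0.0615],[0,0,0]],[0,[0,0.0176,0.0615],[0,0,0]],[0,[0,0.0176,0.0615],[0,0,0]],[0,[0,0.0292,0.0582],[0,0,0]],[0,[0,0.04,0.055],[0,0,0]],[0,[0,0.0503,0.0521],[0,0,0]],[0,[0,0.0503,0.0521],[0,0,0]],[0,[0,0.0512,0.055],[0,0,0]]]'
python3 - <<'E'
from h import *
wp(.102,.053,16)
s=snapshot("scene"); cv2.imwrite("pics/s5.png",cv2.resize(s["img"][140:340,260:500,::-1],None,fx=3,fy=3))
E
```

```text
time: 8.78
position: [0.681, 0.0159, 0.2746]
orientation: [0.735, 0.664, -0.093, -0.103]
wrist_force: [-0.2, -0.3, -1.7]
opening: 0.0156
gripper_force: 45.0
0.102 0.053 16 [0.681  0.0153 0.2745] shift [-0.0006  0.0001 -0.    ] turn [-0.      0.0002  0.0007]
```

View pics/s5.png

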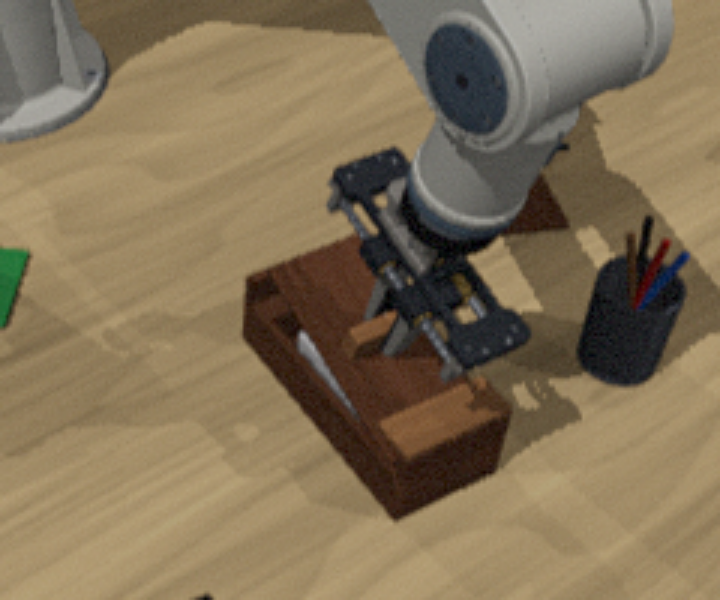

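The far end is under the lip (crop (420,410)), the near end is raised inside the near wall (~(255,280)), and there is no contact force. Swing down.

```bash
python3 -m crank '[[0,[0,-0.0114,0.0058],[-0.0524,0,0]],[0,[0,-0.0215,0.0118],[-0.1047,0,0]],[0,[0,-0.0313,0.0184],[-0.1571,0,0]],[0,[0,-0.0407,0.0255],[-0.2094,0,0]],[0,[0,-0.0468,0.0305],[-0.2443,0,0]],[0,[0,-0.0531,0.0379],[-0.2793,0,0]],[0,[0,-0.0528,0.0388],[-0.2793,0,0]],[0,[0,-0.0528,0.0388],[-0.2793,0,0]]]'
python3 - <<'E'
from h import *
wp(.1,.05,0)
E
```

```text
time: 9.82
position: [0.62, 0.0221, 0.2521]
orientation: [0.742, 0.67, -0.0, -0.0]
wrist_force: [-0.5, 0.4, -1.3]
opening: 0.0158
gripper_force: 45.0
0.1 0.05 0 [0.6198 0.0216 0.2518] shift [-0.0006 -0.0002  0.0003] turn [-0.0003 -0.      0.0008]
```

```bash
python3 -m crank '[[0,[-0.0005,0,0.0005],[0,0,0]],[0,[-0.0005,0,0.001],[0,0,0]],[0,[-0.0005,0,0.001],[0,0,0]]]'; python3 -m crank '[[0,[0,0,0.0005],[0,0,0]],[0,[0,0,0.001],[0,0,0]],[0,[0,0,0.001],[0,0,0]]]'
```

```text
time: 10.2
position: [0.6202, 0.0217, 0.2518]
orientation: [0.742, 0.67, 0.0, 0.0]
wrist_force: [-2.9, 1.8, 6.7]
opening: 0.0157
gripper_force: 45.0
time: 10.58
position: [0.6202, 0.0218, 0.2518]
orientation: [0.742, 0.67, 0.0, 0.0]
wrist_force: [-6.4, 1.6, 16.5]
opening: 0.0157
gripper_force: 45.0
```

Seated on the box (firm contact). I ease the press and open.

```bash
python3 -m crank '[[0,[0,0,-0.001],[0,0,0]],[0,[0,0,-0.001],[0,0,0]],[0.25,[0,0,-0.001],[0,0,0]],[0.4,[0,0,-0.001],[0,0,0]],[0.45,[0,0,-0.001],[0,0,0]],[0.45,[0,0,-0.001],[0,0,0]],[0.45,[0,0,-0.02],[0,0,0]],[0.45,[0,0,-0.06],[0,0,0]],[0.45,[0,0,-0.11],[0,0,0]],[0.45,[0,0,-0.16],[0,0,0]]]'
python3 -m crank '[[0.45,[0.06,0,-0.03],[0,0,0]],[0.45,[0.06,-0.06,-0.06],[0,0,0]],[0.45,[0.06,-0.12,-0.1],[0,0,0]],[0.45,[0.06,-0.18,-0.1],[0,0,0]],[0.45,[0.06,-0.24,-0.1],[0,0,0]],[0.45,[0.06,-0.28,-0.1],[0,0,0]],[0.45,[0.12,-0.28,-0.1],[0,0,0]],[0.45,[0.18,-0.28,-0.1],[0,0,0]],[0.45,[0.22,-0.28,-0.1],[0,0,0]],[0.45,[0.22,-0.28,-0.1],[0,0,0]]]'
python3 - <<'E'
from h import *
s=snapshot("scene"); a=cv2.resize(s["img"][190:330,320:460,::-1],None,fx=4,fy=4)[:,:400]
s=snapshot("top"); b=cv2.resize(s["img"][100:240,195:335,::-1],None,fx=4,fy=4)[:,80:480]
cv2.imwrite("pics/f6.png",np.hstack([a,b]))
E
```

```text
time: 11.82
position: [0.6195, 0.0216, 0.4129]
orientation: [0.742, 0.67, 0.0, 0.0]
wrist_force: [0.7, -0.0, 0.3]
opening: 0.0417
gripper_force: 0.0
time: 13.08
position: [0.3632, 0.2706, 0.5108]
orientation: [0.741, 0.672, 0.001, 0.0]
wrist_force: [-0.2, -0.7, -0.5]
opening: 0.0415
gripper_force: 0.0
```

View pics/f6.png

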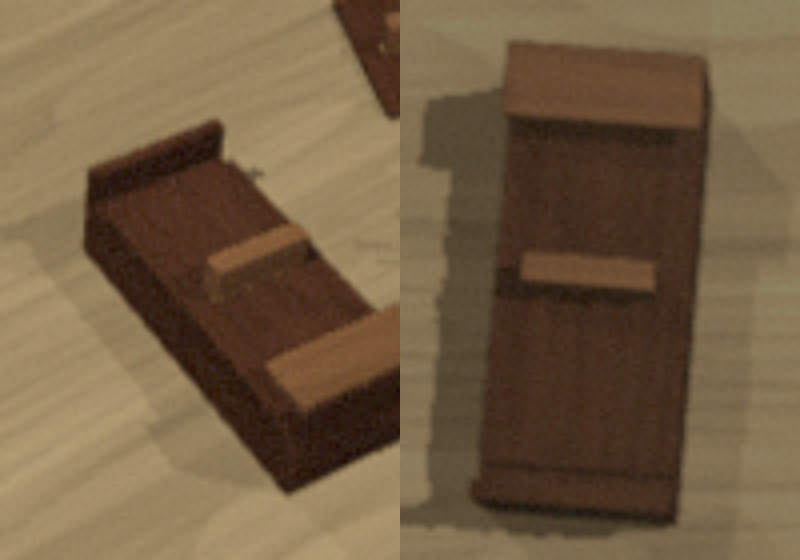

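The cover lies flat under the lip, with the handle mid-box (right panel (588,272)). A quick numeric check of centring follows, using the handle in both cameras against the box fits.

```bash
python3 - <<'E'
from h import *
H=[COVER[1]+[0,0,.05]]
for c,p0,win in (("scene",(.6198,.0212,-.102),(365,240,402,267)),("top",(.6173,.018,-.1005),(222,155,264,176))):
    s=snapshot(c); l,t,r,b=win; m=np.zeros((480,640)); h=s["img"][t:b,l:r].astype(float)
    v=h[:,:,0]; k,_=cv2.threshold(np.uint8(v),0,255,cv2.THRESH_OTSU)
    n,L,S,_=cv2.connectedComponentsWithStats(np.uint8(v>k)); print(k,S[1:,4])
    j=1+np.argmax(S[1:,4]); m[t:b,l:r]=(L==j)
    p,f=fit([(s,m)],H,p0); d=p[:2]-p0[:2]; u=np.array([np.cos(p0[2]),np.sin(p0[2])])
    print(c,"along,across mm",1e3*d@u,1e3*(d[1]*u[0]-d[0]*u[1]),"yaw",p[2]-p0[2],f)
E
```

```text
109.0 [228]
scene along,across mm -12.862819271535546 24.766862645013745 yaw 0.04650055486760438 0.755796353629171
85.0 [227   6   4   2 133]
top along,across mm 12.648692705851692 79.51730038158483 yaw -0.864470136844173 0.9645331260257406
```

```bash
python3 - <<'E'
from h import *
H=[COVER[1]+[0,0,.05]]
for c,p0,win in (("top",(.6173,.018,-.1005),(241,158,284,177)),):
    s=snapshot(c); l,t,r,b=win; m=np.zeros((480,640)); v=s["img"][t:b,l:r,0]
    k,_=cv2.threshold(v,0,255,cv2.THRESH_OTSU)
    n,L,S,_=cv2.connectedComponentsWithStats(np.uint8(v>k)); print(k,S[1:])
    j=1+np.argmax(S[1:,4]); m[t:b,l:r]=(L==j)
    P=H[0][H[0][:,2]>.08]; HT=[P]   # lit top face
    p,f=fit([(s,m)],HT,p0); d=p[:2]-p0[:2]; u=np.array([np.cos(p0[2]),np.sin(p0[2])])
    print(c,"along,across mm",1e3*d@u,1e3*(d[1]*u[0]-d[0]*u[1]),"yaw",p[2]-p0[2],f)
    B,g=fit([(s,mask(c,"cable_box",(265,170)))],BOX,(.6173,.018,3.04)); print(B,g)
E
```

```text
84.0 [[  4   5  34  10 244]]
top along,across mm 2.5463049369001745 -0.08068426788505943 yaw -0.0017526868500307852 0.1257473481195757
[0.61755719 0.0180943  3.04594102] 2.8861031301980944
```

```bash
python3 -c "
from cell import arm
print(arm.finish_job())"
```

```text
the job is handed in; nothing more can be done
None
```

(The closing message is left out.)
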